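# Present the long tube to the code reader

## Task

Draw the one long sample tube out of the slanting rack, turn it upright with its cap on top, and hold it in the air in front of the code reader's window, the middle of its label level with the middle of the window and about 6 cm straight out from it. Finish while still holding it there, still and touching nothing else; leave the short tubes in the rack and the other things on the bench where they are.

Things in the scene. Friction and masses are not known exactly. Their poses are not given: they have to be found in the camera images.
- long_tube: the one long capped sample tube: rigid, straight, 16 mm in diameter, 158 mm long (top 18 mm is a cap 18.4 mm in diameter, the same on all tubes; label all round), about 35 g. Origin: lowest point of its rounded foot, on its axis; z runs from foot to cap. It stands loosely in a hole of the row nearer the robot and rises 61 mm beyond the short tubes' caps along the slant
- tube_middle (a point): the middle of the long tube's label, on the tube's axis, 78 mm from its foot (the label covers 20 to 136 mm)
- rack: fixed aluminium rack 162 mm wide (y), 150 deep (x -95 to 55), 110 high without tubes; origin on the table, z up. Tubes lean 35 degrees from vertical, caps towards rack -x (the robot), in two rows (along y) of five square 18 mm holes 30 mm apart, 70 mm deep along the slant. Feet of the nearer row: x -13, z 23, y -60, -30, 0, 30 or 60 mm
- reader: fixed code reader: a white head 60 x 75 x 55 mm on a short post and foot, top of the head 158 mm above the table. Origin: on the table under the middle of the head, z up. Its black window, 52 mm wide and 34 mm high, is on the head's -x face (x = -31 mm), centred 130 mm above the table, and looks along the reader's -x, roughly at the robot.
- reading_point (a point): the point 60 mm straight out in front of the middle of the reader's window, 130 mm above the table (reader x = -90 mm, y = 0, z = 130 mm); the reader reads a label whose middle is within 25 mm of it
- bowl: small grey bowl, 100 mm across, 40 mm high, standing loose on the table; origin under its centre
- tape_roll: roll of tape lying flat, 72 mm across, 24 mm high, loose; origin under its centre
- card_box: closed cardboard box 80 x 110 x 50 mm, loose; origin under its centre
- short_1: short capped tube, 16 mm in diameter, 97 mm long (cap 18.4 mm), 20 g, in the row nearer the robot; origin at its foot, z towards its cap. Leave it alone
- short_2: short capped tube, 16 mm in diameter, 97 mm long (cap 18.4 mm), 20 g, in the row nearer the robot; origin at its foot, z towards its cap. Leave it alone
- short_3: short capped tube, 16 mm in diameter, 97 mm long (cap 18.4 mm), 20 g, in the row nearer the robot; origin at its foot, z towards its cap. Leave it alone
- short_4: short capped tube, 16 mm in diameter, 97 mm long (cap 18.4 mm), 20 g, in the row nearer the robot; origin at its foot, z towards its cap. Leave it alone
- short_5: short capped tube, 16 mm in diameter, 97 mm long (cap 18.4 mm), 20 g, in the far row; origin at its foot, z towards its cap. Leave it alone
- short_6: short capped tube, 16 mm in diameter, 97 mm long (cap 18.4 mm), 20 g, in the far row; origin at its foot, z towards its cap. Leave it alone
- short_7: short capped tube, 16 mm in diameter, 97 mm long (cap 18.4 mm), 20 g, in the far row; origin at its foot, z towards its cap. Leave it alone
There are look-alikes about, which are no part of the job. What is meant by the reader is not pink, and is the larger of those in its own colour.

How it is judged:
On the way:
1. the long tube is drawn clear of the rack in the gripper, not touching the rack, its foot more than 75 mm above the table (height (world z) of long_tube above 0.075 m and contact force between the fingers and long_tube above 1 N and contact force between long_tube and rack below 0.2 N), for 0.2 s.
At the end, for the whole second after the job is handed in: the long tube is held by the fingers, cap up and within about 10 degrees of upright, the middle of its label within 25 mm of the reading point 60 mm in front of the reader's window, its foot more than 25 mm above the table, still, and touching neither rack, reader nor short tubes (angle between long_tube's own z axis and vertical below 0.17 rad and distance between tube_middle and reading_point below 0.025 m and height (world z) of long_tube above 0.025 m and contact force between the fingers and long_tube above 1 N and contact force between long_tube and rack below 0.2 N and contact force between long_tube and reader below 0.2 N and contact force between long_tube and short_1 below 0.2 N and contact force between long_tube and short_2 below 0.2 N and contact force between long_tube and short_3 below 0.2 N and contact force between long_tube and short_4 below 0.2 N and contact force between long_tube and short_5 below 0.2 N and contact force between long_tube and short_6 below 0.2 N and contact force between long_tube and short_7 below 0.2 N and linear speed of long_tube below 0.03 m/s); the arm keeps its last pose, push and grip.
It fails at once if a short tube is moved more than 30 mm (distance of any of short_1, short_2, short_3, short_4, short_5, short_6, short_7 from where it was at the start of the episode above 0.03 m).
It fails at once if the bowl, tape roll or cardboard box is moved more than 30 mm (distance of any of bowl, tape_roll, card_box from where it was at the start of the episode above 0.03 m).
It also fails if it takes over 38 s, if anything falls off the work surface, if the arm or the gripper's body presses on something with over 40 N, if the wrist force passes 120 N, or if a joint passes its speed limit or range.

## Robot

A 6-joint arm with a two-finger parallel gripper is mounted at the origin on the work surface. World frame = base frame: x ahead of the robot, y to its left, z up, the work surface at z = 0. Lengths are in m, angles in rad, forces in N, time in s.
With the tool pointing down it reaches from about 0.275 to 0.85 m from the base axis. Payload 19 kg.
Tool frame: the origin (TCP) lies at the centre of the arm's flange, where the gripper is bolted on; the fingertips stand 173 mm ahead of it and the grasp point (between the pads) lies 155 mm ahead of it; z points along the fingers, y is the line along which they close (so a half turn about z gives the same grasp; the last joint's range is limited). The gripper opens to 85 mm and grips with 20 to 120 N. Pads are 22 mm wide; open, the fingers measure 114 mm over their backs; the gripper's body (76 mm by 85 mm) begins 54 mm behind the grasp point. The pads swing forward as they close: fully open they stand 13 mm farther back than shut.
Start: joints at [-1.327, 0.15, 1.437, -0, 1.554, -0.134], TCP at [0.212, -0.534, 0.405] pointing down, gripper open.
Joint ranges: [-2.8, 2.8], [-0.68, 2.1], [0.12, 2.68], [-1.39, 4.53], [0.16, 2.79], [-2.81, 2.81]. Speed limits (rad/s): [1.89, 1.89, 2.22, 3.01, 3.01, 3.01].

## Interface

Orientations are given as a rotation vector (axis times angle).
In Python, from bench import reach, servo_line, goto_joints, command_gripper, pause, ik, sense, get_image, get_calibration, MotionError, close_job gives the robot as it stands. Calls block until the motion is done:
- reach(position, orientation): joint-space move of the TCP to a pose.
- servo_line(position, frame=None, vel=0.15, force_limit=None): straight line of the TCP; frame=None keeps the orientation; vel is the mean speed in m/s. With force_limit (N) it stops when the force on the tool has changed by that much, and returns True; else False.
- goto_joints(angles): joint-space move.
- command_gripper(opening, force=None): finger opening in m; force is the grip in N (None keeps the last); returns when the fingers have stopped.
- pause(seconds).
- ik(position, orientation): joint angles nearest the present ones, or None.
- sense(): the state.
- get_image(name): name is "side" or "top"; returns the picture (480x640x3 uint8, red, green, blue); there is no depth.
- get_calibration(name): a dict with "fov_y" (degrees; the focal length in pixels is half the picture's height over the tangent of half this angle, whatever the lens; pixels are square), "cx", "cy" (the principal point, pixels), "rvec" (rotation vector, rad) and "tvec" (3), from world to camera coordinates, as OpenCV has them. Camera axes: x right, y down, z forward; pixel columns grow to the right and rows downward; lengths in m; the calibration is good to about 2 mm. A picture is of the moment at which its call begins. get_calibration takes no time and is no camera call.
A pose or a line that the arm cannot do raises MotionError and nothing moves.
- close_job(): hands the job in; it is judged then, once.
The state is a dict: "time": time; "qpos": joint angles; "qvel": joint speeds; "joint_efforts": joint torques, N m; "position": TCP position; "tcp_rot": TCP orientation; "ft_force": force on the tool from outside, world axes, zero at the start; "torque": the same for the moment, N m; "opening": finger opening in m; "grip_force": force on a finger pad.
Only numpy, scipy, OpenCV 4.12 (cv2) and the standard library are available. Lean on these libraries where they do the work, as an engineer would, in place of code of your own. Each camera call takes 0.05 s, during which the arm holds its last target. There are 200 camera calls.

## Working session

There is one attempt and no reset: what is moved stays moved. The work goes in short steps, each a Python script; the robot and the scene stay as the last script left them, time stands still between calls to the robot, and variables do not carry over. Pictures are saved under pics/ and viewed, at most 10 in all, crops included, and the job is handed in when it is done.

```bash
mkdir -p pics
python3 - <<'E'
from bench import *
import cv2
for n in("side","top"):
    im=get_image(n); cv2.imwrite(f"pics/{n}0.png",im[:,:,::-1]); print(n,get_calibration(n))
print(sense()["time"])
E
```

```text
side {'fov_y': 46.36877454049656, 'cx': 326.6257750744076, 'cy': 241.21919904444522, 'rvec': array([ 2.33514891e+00, -5.66469375e-02, -2.95136565e-04]), 'tvec': array([-0.56425993,  0.14917526,  1.35184054])}
top {'fov_y': 51.93585516274777, 'cx': 316.4816486634265, 'cy': 234.3957932317291, 'rvec': array([ 2.16706635, -2.12250755,  0.14669036]), 'tvec': array([0.06529572, 0.58831598, 1.24655978])}
0.1
```

View pics/side0.png

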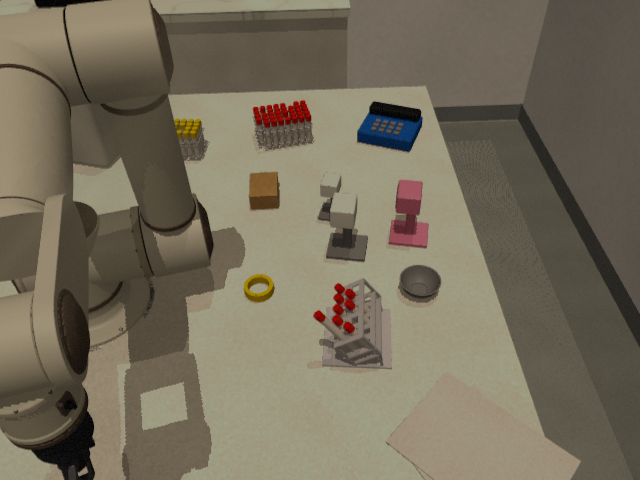

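View pics/top0.png

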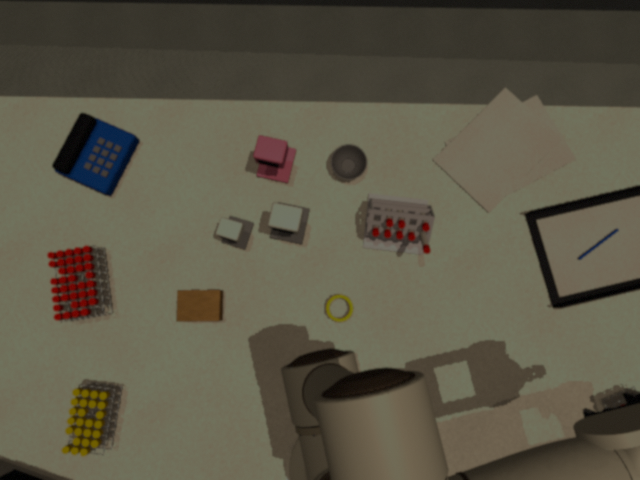

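Side view: the long tube's cap is at about (319,316), above the short caps around (345,300). The top view shows the same cap at (426,249). 
Reader candidates are the pink one (side (408,198), top (270,150)), the small white (side (330,183), top (231,230)) and the larger white (side (343,210), top (286,217)). The larger white fits: it isn't pink and is the bigger of the two whites. I'll confirm it in an enlarged crop.

```bash
cat > h.py <<'E'
import numpy as np, cv2
from bench import *
def cam(n):
    c=get_calibration(n); f=240/np.tan(np.radians(c["fov_y"]/2))
    K=np.array([[f,0,c["cx"]],[0,f,c["cy"]],[0,0,1]]); R=cv2.Rodrigues(c["rvec"])[0]
    return K,R,np.array(c["tvec"])
def proj(n,p):
    K,R,t=cam(n); q=K@(R@np.array(p)+t); return q[:2]/q[2]
def ray(n,uv):
    K,R,t=cam(n); d=R.T@np.linalg.inv(K)@[uv[0],uv[1],1]; return -R.T@t,d/np.linalg.norm(d)
def onz(n,uv,z):
    o,d=ray(n,uv); return o+d*(z-o[2])/d[2]
def tri(a,b):
    (o,d),(p,e)=ray("side",a),ray("top",b)
    s=np.linalg.lstsq(np.c_[d,-e],p-o,rcond=None)[0]
    A,B=o+s[0]*d,p+s[1]*e; return (A+B)/2,np.linalg.norm(A-B)
def blobs(im,box,m,amin=8):
    x0,y0,x1,y1=box; mm=np.zeros(im.shape[:2],np.uint8); mm[y0:y1,x0:x1]=m[y0:y1,x0:x1]
    n,l,s,c=cv2.connectedComponentsWithStats(mm)
    return [(c[i].round(1).tolist(),int(s[i,4]),s[i,:4].tolist()) for i in range(1,n) if s[i,4]>=amin]
def red(im):
    h=cv2.cvtColor(im,cv2.COLOR_RGB2HSV); return (((h[...,0]<8)|(h[...,0]>172))&(h[...,1]>170)&(h[...,2]>80)).astype(np.uint8)
def white(im):
    h=cv2.cvtColor(im,cv2.COLOR_RGB2HSV); return ((h[...,1]<40)&(h[...,2]>120)).astype(np.uint8)
E
python3 - <<'E'
from h import *
S=cv2.imread("pics/side0.png")[:,:,::-1];T=cv2.imread("pics/top0.png")[:,:,::-1]
S=np.ascontiguousarray(S);T=np.ascontiguousarray(T)
print("S red");[print(b) for b in blobs(S,(300,270,400,360),red(S))]
print("T red");[print(b) for b in blobs(T,(350,190,445,265),red(T))]
for n,im,b in(("S",S,(310,165,375,265)),("T",T,(210,195,315,255))):
    print(n,"white",blobs(im,b,white(im),30))
    print([im[y,x].tolist() for x,y in(((343,205),(330,182),(343,217)) if n=="S" else((286,217),(231,230),(250,260)))])
a=cv2.resize(S[160:380,300:400],None,fx=2.7,fy=2.7,interpolation=3); b=cv2.resize(T[190:270,205:445],(520,173),interpolation=3)
b1=cv2.resize(T[190:265,215:315],(520,390*1),interpolation=3)[:290]; b2=cv2.resize(T[190:265,350:445],(520,300),interpolation=3)
c=np.zeros((600,800,3),np.uint8); c[:594,:270]=a; c[:290,275:795]=b1; c[298:598,275:795]=b2
cv2.imwrite("pics/crop.png",c[:,:,::-1])
E
```

```text
S red
([338.2, 304.5], 301, [332, 284, 13, 42])
([349.5, 298.9], 157, [344, 289, 12, 21])
([319.1, 316.0], 82, [314, 311, 11, 11])
([348.4, 326.9], 84, [343, 322, 12, 11])
T red
([389.3, 222.8], 40, [386, 219, 7, 8])
([401.4, 224.1], 38, [399, 220, 6, 9])
([425.7, 227.1], 36, [423, 223, 6, 8])
([375.5, 232.2], 40, [373, 228, 6, 9])
([387.4, 233.8], 38, [385, 230, 6, 8])
([399.6, 235.1], 36, [397, 231, 6, 8])
([411.4, 236.5], 39, [409, 232, 6, 9])
([426.5, 249.1], 35, [424, 245, 6, 8])
S white []
[[158, 156, 133], [158, 156, 132], [108, 98, 81]]
T white []
[[112, 117, 101], [112, 116, 99], [113, 108, 88]]
```

View pics/crop.png

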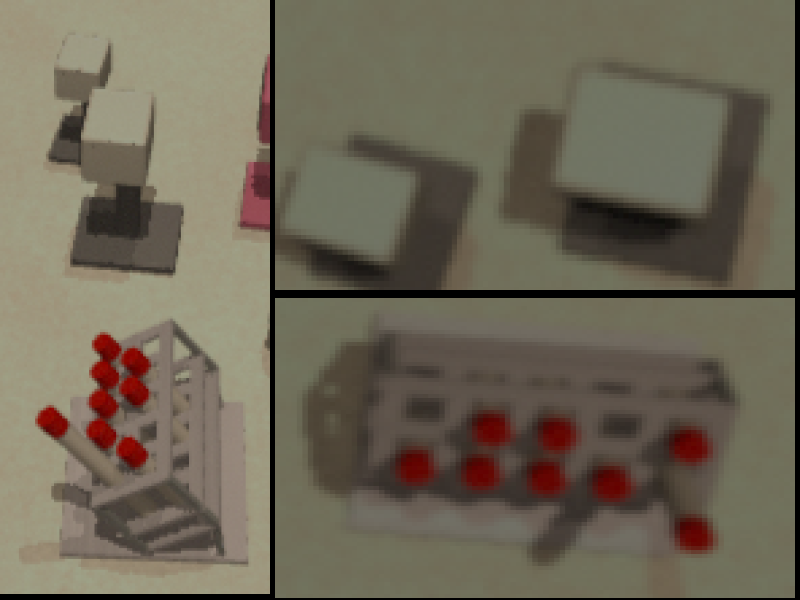

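The larger white reader is the one at side (343,210) and top (286,217). The other white head is clearly smaller. The long tube is at the rack's -y end, with its cap at side (319,316) and top (426.5,249).

Run:
```python
from h import *
np.set_printoptions(precision=4,suppress=True)
T=np.ascontiguousarray(cv2.imread("pics/top0.png")[:,:,::-1])
sn=[(339.3,288.5),(338.5,298.1),(337.8,309.3),(337.4,320.4)];tn=[(375.5,232.2),(387.4,233.8),(399.6,235.1),(411.4,236.5)]
sf=[(350.4,293.3),(349.3,304.4),(348.4,326.9)];tf=[(389.3,222.8),(401.4,224.1),(425.7,227.1)]
N=[tri(a,b) for a,b in zip(sn,tn)];F=[tri(a,b) for a,b in zip(sf,tf)]
for p,e in N+F: print(p,e)
L,e=tri((319.1,316.0),(426.5,249.1)); print("long",L,e)
P=np.array([onz("top",b,np.mean([p[2] for p,_ in N])) for b in tn]); d=P[3]-P[0]; print("pitch",np.linalg.norm(d)/3,"rack yaw",np.degrees(np.arctan2(d[0],-d[1])))
m=((T[...,1].astype(int)-T[...,0]>1)).astype(np.uint8); mm=np.zeros_like(m); mm[197:238,262:310]=m[197:238,262:310]
c=max(cv2.findContours(mm,0,1)[0],key=cv2.contourArea); r=cv2.minAreaRect(c); print(r)
q=np.array([onz("top",x,.158) for x in cv2.boxPoints(r)])
for a in q: print(a)
e1,e2=q[1]-q[0],q[2]-q[1]
for e in(e1,e2): print(np.linalg.norm(e),np.degrees(np.arctan2(e[1],e[0])))
print("centre",q.mean(0))
for s,t in(((334.1,193.3),(275.6,203.1)),((357.4,194.),(302.1,208.3))): print("tri raw",tri(s,t))
```

```text
[ 0.5899 -0.0706  0.0946] 0.003932998535581712
[ 0.5863 -0.1001  0.0967] 0.004252853764812546
[ 0.5834 -0.1307  0.0961] 0.003593605695042412
[ 0.5807 -0.1602  0.0956] 0.0039861194989523775
[ 0.6117 -0.1024  0.1136] 0.00477497979813262
[ 0.6081 -0.1325  0.113 ] 0.0028368338506559614
[ 0.6019 -0.1923  0.1138] 0.0032118787079664824
long [ 0.5432 -0.1867  0.1463] 0.002850525163862593
pitch 0.030079227450908217 rack yaw -5.749319674014834
((285.0882568359375, 216.35292053222656), (27.007844924926758, 20.391464233398438), 12.528807640075684)
[0.5945 0.1888 0.158 ]
[0.6431 0.1799 0.158 ]
[0.6301 0.1162 0.158 ]
[0.5816 0.1255 0.158 ]
0.049425988467104554 -10.427375836593749
0.06495804281224941 -101.56597978403991
centre [0.6123 0.1526 0.158 ]
tri raw (array([0.6159, 0.1709, 0.1787]), np.float64(0.047277232899401084))
tri raw (array([0.6334, 0.1112, 0.212 ]), np.float64(0.022418593463660548))
```

```bash
cat >> h.py <<'E'
from scipy.spatial.transform import Rotation as Ro
yaw=np.radians(-5.8); u=np.array([-np.sin(np.radians(35))*np.cos(yaw),-np.sin(np.radians(35))*np.sin(yaw),np.cos(np.radians(35))])
ry=np.array([-np.sin(yaw),np.cos(yaw),0])
L=np.array([.5430,-.1867,.1462]); foot=L-.151*u
def frame(z,y): return Ro.from_matrix(np.c_[np.cross(y,z),y,z]).as_rotvec()
G=foot+.122*u; tcpG=G+.155*u
ryaw=np.radians(-11); rx=np.array([np.cos(ryaw),np.sin(ryaw),0]); rY=np.array([-rx[1],rx[0],0])
RP=np.array([.6123,.1526,.130])-.09*rx
tcpF=RP+[0,0,.122-.078+.155]
E
python3 - <<'E'
from h import *
np.set_printoptions(precision=3,suppress=True)
print("reader top tri",tri((344.1,203.3),(285.1,216.4)))
print("foot",foot,"G",G,"RP",RP)
for s in(1,-1):
    for n,p,o in(("pre",tcpG+.1*u,frame(-u,s*ry)),("grasp",tcpG,frame(-u,s*ry)),("out",tcpG+.11*u,frame(-u,s*ry)),("final",tcpF,frame(np.array([0,0,-1.]),s*rY)),("fin+",tcpF+[0,0,.1],frame(np.array([0,0,-1.]),s*rY))): print(s,n,p,ik(p,o))
E
```

```text
reader top tri (array([0.615, 0.153, 0.153]), np.float64(0.0033985463857471305))
foot [ 0.629 -0.195  0.023] G [ 0.56  -0.188  0.122] RP [0.524 0.17  0.13 ]
1 pre [ 0.414 -0.174  0.331] [-0.675 -0.242  2.018  0.416  0.878 -2.333]
1 grasp [ 0.471 -0.179  0.249] [-0.599 -0.027  2.015  0.466  0.657 -2.369]
1 out [ 0.408 -0.173  0.34 ] [-0.684 -0.262  2.016  0.414  0.902 -2.332]
1 final [0.524 0.17  0.329] [ 0.173  0.138  1.606 -0.     1.397 -1.205]
1 fin+ [0.524 0.17  0.429] [ 0.173  0.093  1.453 -0.     1.596 -1.205]
-1 pre [ 0.414 -0.174  0.331] [-0.675 -0.242  2.018  0.416  0.878  0.809]
-1 grasp [ 0.471 -0.179  0.249] [-0.599 -0.027  2.015  0.466  0.657  0.773]
-1 out [ 0.408 -0.173  0.34 ] [-0.684 -0.262  2.016  0.414  0.902  0.81 ]
-1 final [0.524 0.17  0.329] [ 0.173  0.138  1.606 -0.     1.397  1.936]
-1 fin+ [0.524 0.17  0.429] [ 0.173  0.093  1.453 -0.     1.596  1.936]
```

The foot comes out at z 0.023 and the reader top at 0.153, and both match the description. Next is the move to pregrasp and a look.

Run:
```python
from h import *
o=frame(-u,-ry)
command_gripper(.06,40)
reach(tcpG+.1*u,o); servo_line(tcpG+.045*u,vel=.1); s=sense()
print(s["time"],s["position"],s["opening"])
S=get_image("side");T=get_image("top")
g=lambda im,x,y:cv2.resize(im[y:y+120,x:x+110],(400,436),interpolation=3)
print(proj("side",G),proj("top",G))
cv2.imwrite("pics/pre.png",np.hstack([g(S,270,240),g(T,365,190)])[:,:,::-1])
```

```text
2.85 [ 0.44540475 -0.17690189  0.2865271 ] 0.05975053170687323
[326.76155509 323.809958  ] [424.96125426 242.98985614]
```

View pics/pre.png

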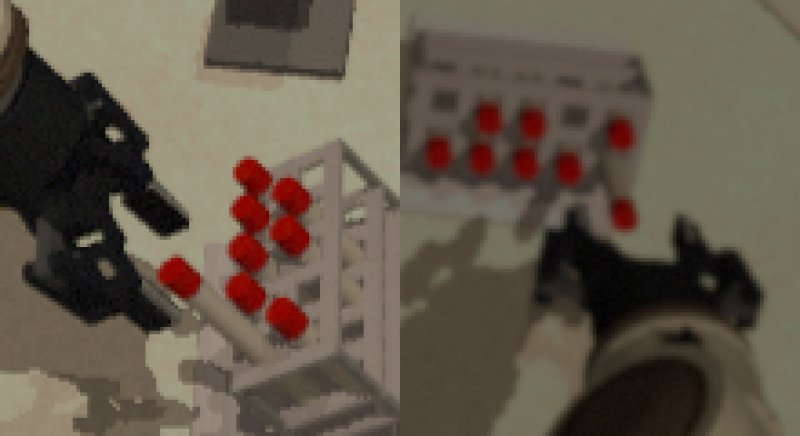

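The cap, at crop (180,275) left and (625,213) right, sits between the open fingers and in line with them. The neighbouring caps are clear. I'll advance, grip and draw.

Run:
```python
from h import *
print("hit",servo_line(tcpG,vel=.06,force_limit=8))
command_gripper(0,40); s=sense(); print(s["time"],s["opening"],s["grip_force"],s["position"]-tcpG,s["ft_force"])
if .012<s["opening"]<.022:
    print("hit",servo_line(tcpG+.11*u,vel=.06,force_limit=25)); s=sense(); print(s["time"],s["opening"],s["grip_force"],s["position"],s["ft_force"])
S=get_image("side");T=get_image("top")
g=lambda im,x,y:cv2.resize(im[y:y+120,x:x+110],(400,436),interpolation=3)
cv2.imwrite("pics/out.png",np.hstack([g(S,270,240),g(T,365,190)])[:,:,::-1])
```

```text
hit False
4.325 0.014705521982383415 68.88004437088966 [9.13504960e-06 1.27957674e-04 1.34558160e-04] [0.22401963 2.98482869 1.95572   ]
hit False
6.3083 0.014618029059367188 69.18937548995018 [ 0.40839113 -0.1730191   0.33925645] [-0.70451563  0.125743   -0.11332793]
```

View pics/out.png

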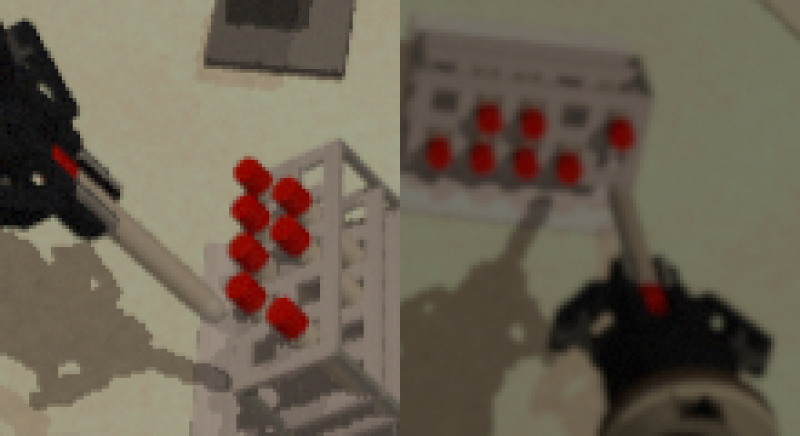

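The tube is out of its hole, foot at crop (222,315) in the left view, and the short tubes haven't moved. I'll lift, turn it upright and carry it to just above the reading point.

Run:
```python
from h import *
servo_line(tcpG+.11*u+[0,0,.09],vel=.12)
o=frame(np.array([0,0,-1.]),-rY)
reach(tcpF-.05*rx+[0,0,.10],o)
servo_line(tcpF-.02*rx+[0,0,.03],vel=.1)
servo_line(tcpF,vel=.05); pause(.3)
s=sense(); print(s["time"],s["opening"],s["grip_force"],s["position"]-tcpF,s["ft_force"])
S=get_image("side");T=get_image("top")
for q in(RP+[0,0,.08],RP,RP-[0,0,.078]): print(proj("side",q),proj("top",q))
g=lambda im,x,y:cv2.resize(im[y:y+120,x:x+110],(400,436),interpolation=3)
cv2.imwrite("pics/fin.png",np.hstack([g(S,270,140),g(T,240,190)])[:,:,::-1])
```

```text
10.75 0.015023923919563913 69.09633612027392 [-5.99680344e-05  3.64884331e-05  1.89415942e-04] [-0.24646774  0.03468303 -0.97254975]
[305.055613   182.06755541] [274.77843198 250.5534268 ]
[306.48312536 207.62314708] [277.68753261 254.16891782]
[307.76971977 230.6559993 ] [280.17477491 257.2601145 ]
```

View pics/fin.png

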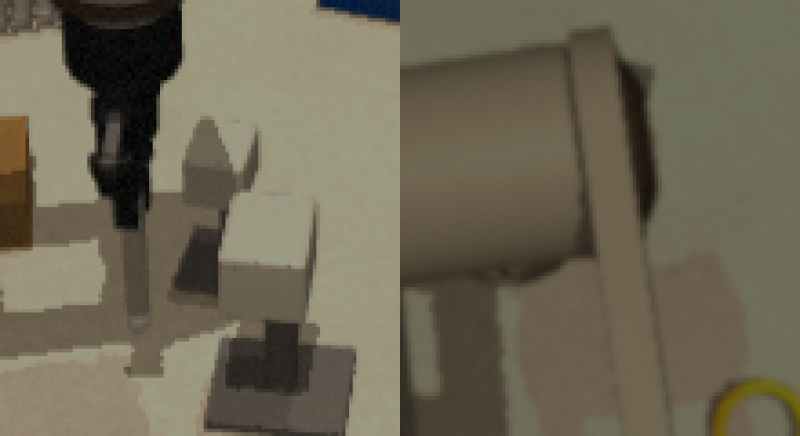

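The tube hangs upright, foot at crop (138,325) against a predicted (137,329). The reader face is about 60 mm to its right and nothing touches. I'm handing in.

```bash
python3 -c "
from bench import *
print(close_job())"
```

```text
the job is handed in; nothing more can be done
None
```

The long tube was drawn from the rack and the job handed in at about 11 s, with the tube held upright, cap up, in front of the larger white reader's window; the last picture puts its foot within about 1 cm of the predicted spot, and the judge returned no verdict.

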